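Lock the towel arm on its stand

TASK

The arm of the towel stand is loose. Swing the arm's collar round until its clamp screw squarely faces the flat on the upright post, and only then turn the screw's lever clockwise (as seen facing the screw head) from upright down to level, fully home, so the arm is locked there. Do not shift or knock over the mug, the pot, the fruit or the garlic standing round it.

Things in the scene. Friction and masses are not known exactly. Their poses are not given: they have to be found in the camera images.
- stand: fixed towel stand: round dark wooden foot 156 mm across, 20 mm high, an upright dark steel post 24 mm thick in its middle, top 160 mm above the table. One side of the post is ground flat and bright over its height (21 mm wide, 6 mm from the post axis). Origin: on the post axis at table height; z up; its -x axis points the way the flat faces
- post_flat (a point): point on the middle of the post's flat, 6 mm from the post axis, 150 mm above the table (above the collar)
- collar_part (a joint): collar's angle about the post, rad, positive counter-clockwise from above; 0 = screw squarely faces the flat. Dark steel ring 48 mm across, 28 mm high, its middle 113 mm above the table; clamp screw on one side, towel arm straight across from it. Stiff (0.5 N m: 5 N at rod_grip), stays where left, turns 2.2 rad either way, cannot slide up or down
- rod_grip (a point): point on the axis of the towel arm, 95 mm from the post axis, 113 mm above the table, good to pinch from above. The arm is a level steel rod 10 mm thick, fixed to the collar, ending in an 18 mm ball 137 mm from the post axis
- screw_part (a joint): angle of the clamp screw's lever, rad: 0 straight up, positive clockwise as seen facing the screw head (tightening, lever goes down to the right); 1.57 level = its stop, fully tight; -0.7 loose stop. Friction about 0.1 N m, stays where left. The screw axis is level and radial, 113 mm above the table; the lever turns in the upright plane 48 mm from the post axis
- lever_tip (a point): centre of the 16 mm black ball at the end of the screw's lever, 58 mm from the screw axis and 48 mm out from the post axis; the lever is a dark rod 10 mm thick. The screw's hub is 20 mm across and reaches from 42 to 61 mm from the post axis
- mug: white mug, 83 mm body and 93 mm high, standing loose; origin centre of underside. Leave alone
- mandarin: mandarin, 58 mm, 52 mm high, loose; origin at its underside. Leave alone
- garlic: garlic bulb, 53 mm, loose, under the arm's reach; origin at its underside. Leave alone
- red_pot: small red-lidded pot, 58 mm across, 50 mm high, loose; origin centre of underside. Leave alone
- lime: green lime, 53x46x48 mm, loose; origin at its underside. Leave alone
There are look-alikes about, which are no part of the job. Of the things that look like the stand, the larger one is meant.

How it is judged:
On the way, in this order (a step that is already met when the one before it is completed fails the run):
1. the collar is turned so that the screw faces the flat within 0.12 rad, the screw still loose (lever under 0.7 rad) (value of joint collar_part between -0.12 and 0.12 rad and value of joint screw_part below 0.7 rad), for 0.2 s.
2. the lever is turned clockwise to level (over 1.45 rad) with the screw still facing the flat (value of joint screw_part above 1.45 rad and value of joint collar_part between -0.12 and 0.12 rad), for 0.2 s.
At the end, for the whole second after the job is handed in: the screw faces the flat within 0.12 rad, its lever is level (over 1.45 of 1.57 rad), and the collar is at rest (all of step 2 and velocity of joint collar_part between -0.05 and 0.05 rad/s); the robot touches nothing.
It fails at once if the screw is tightened (lever over 0.9 rad) while it does not face the flat (more than 0.2 rad off) (value of joint screw_part above 0.9 rad and (value of joint collar_part above 0.2 rad or value of joint collar_part below -0.2 rad)).
It fails at once if a bystander (mug, mandarin, garlic, pot, lime) is shifted by more than 30 mm (distance of any of mug, mandarin, garlic, red_pot, lime from where it was at the start of the episode above 0.03 m).
It also fails if it takes over 46 s, if anything falls off the work surface, if the arm or the gripper's body presses on something with over 40 N, if the wrist force passes 120 N, or if a joint passes its speed limit or range.

ROBOT

A 6-joint arm with a two-finger parallel gripper is mounted at the origin on the work surface; the furniture and walls round the work are solid. World frame = base frame: x ahead of the robot, y to its left, z up, the work surface at z = 0. Lengths are in m, angles in rad, forces in N, time in s.
With the tool pointing down it reaches from about 0.325 to 0.875 m from the base axis. Payload 4.4 kg.
Tool frame: the origin (TCP) lies between the finger pads; the fingertips stand 8 mm ahead of it and the grasp point (between the pads) lies 11 mm behind it (ctrl.nose_length is the distance from the TCP to the fingertips, in m); z points along the fingers, y is the line along which they close (so a half turn about z gives the same grasp; the last joint's range is limited). The gripper opens to 85 mm and grips with 20 to 120 N. Pads are 22 mm wide; open, the fingers measure 114 mm over their backs; the gripper's body (76 mm by 85 mm) begins 54 mm behind the grasp point. The pads swing forward as they close: fully open they stand 13 mm farther back than shut.
Start: joints at [-1.431, 0.207, 1.542, -0, 1.393, -0.15], TCP at [0.164, -0.551, 0.239] pointing down, gripper open.
Joint ranges: [-2.73, 2.73], [-0.86, 2.22], [0.23, 2.46], [-1.11, 4.25], [0.08, 2.63], [-2.82, 2.82]. Speed limits (rad/s): [2.79, 2.79, 3.14, 3.14, 3.14, 3.14].

INTERFACE

Orientations are given as [roll, pitch, yaw] about the fixed x, y, z axes, in that order (R = Rz(yaw) Ry(pitch) Rx(roll)).
In Python, from workcell import telemetry, cams, job_done, ctrl gives the robot as it stands.
- The arm moves only by the shell command python3 -m creep 'ROWS'. ROWS is JSON, a list of rows, each a list of 7 numbers: the turn, a rotation vector about the tool's x, y, z in degrees, then the shift along the tool's x, y, z in mm, then the closure, from 0 (fully open) to 1 (shut). A call has 1 to 20 rows; each row is the pose to reach, as a shift and turn from the pose commanded when the call began, along the tool's axes at that moment; what a row does not reach only later rows make up. A row lasts 1/12 s, in which the tool goes at most 41.7 mm and 7.16 degrees, less where a joint would pass 70% of its speed; a pose out of reach is approached as far as the arm can. A call with a gripper value outside its range is refused whole. The fingers move at their own pace and stop on an object; the grip force is fixed at half the most. Time passes only in rows, so rows that repeat a pose let the fingers close. It gives the time, the measured TCP pose, the force, the opening and the grip force at its end, in the units of the state.
- telemetry.observe(): the state, without advancing time (a new reading comes with each control period).
- cams.capture(name): name is "side" or "top" or "wrist"; returns a dict with "frame" (384x512x3 uint8, red, green, blue), "range_z" (384x512 float32, m along the optical axis (not along the pixel's ray), 0 where there is no reading), "K" (3x3 intrinsics, pixels), "world_from_camera" (4x4, takes a point from camera to world coordinates); the wrist camera has in their place "hand_eye" (4x4, takes a point from camera to tool coordinates, whose origin is the TCP and whose axes are the flange's). Camera axes: x right, y down, z forward; pixel columns grow to the right and rows downward; lengths in m; the calibration is good to about 2 mm. A picture is of the moment at which its call begins: read the wrist's pose just before it.
- job_done(): hands the job in; it is judged then, once.
Trained networks look in a picture, given as the dict that the camera call returned (one of the last four; its "shot" number tells which), for a name from the list of things; names that differ only in an ending like _2 or _b are one class to them, and where a whole thing is asked for, a point or a joint stands for the part that bears it (a point fixed in the world has none). Each returns a list of dicts, best first, with "conf" (0 to 1); they miss things now and then, are a little off and sometimes report something else, mostly with a low value. They report only what shows in the picture. A call takes as long as a camera call. They do not tell look-alikes from the thing itself.
- cams.spot_in(picture, target): "centre" ([column, row] in pixels, amid what is visible of it).
- cams.tip_of(picture, target): "centre" ([column, row] in pixels: a listed point, or the origin of a listed thing).
The state is a dict: "clock": time; "joint_positions": joint angles; "qvel": joint speeds; "effort": joint torques, N m; "position": TCP position; "tool_rot": TCP orientation; "contact_force": force on the tool from outside, world axes, zero at the start; "ft_torque": the same for the moment, N m; "finger_gap": opening from 0.0 (shut) to 1.0 (fully open); "grasp_force": force on a finger pad.
Only numpy, scipy, OpenCV 4.12 (cv2) and the standard library are available. Lean on these libraries where they do the work, as an engineer would, in place of code of your own. Each camera call takes 0.05 s, during which the arm holds its last target. There are 200 camera calls.

## Working session

There is one attempt and no reset: what is moved stays moved. The work goes in short steps, Python scripts to look and compute and a shell command to move; the robot and the scene stay as the last step left them, time stands still between calls to the robot, and variables do not carry over. Pictures are saved under pics/ and viewed, at most 10 in all, crops included, and the job is handed in when it is done.

```bash
mkdir -p pics; ls; cat > h.py <<'E'
import numpy as np, cv2
from scipy.spatial.transform import Rotation as R
from workcell import telemetry, cams, job_done, ctrl
def snap(n,tag):
    s=telemetry.observe(); p=cams.capture(n)
    if n=="wrist":
        T=np.eye(4);T[:3,:3]=R.from_euler('xyz',s["tool_rot"]).as_matrix();T[:3,3]=s["position"]
        p["world_from_camera"]=T@p["hand_eye"]
    cv2.imwrite(f"pics/{tag}.png",p["frame"][:,:,::-1]); return p
def world(p,uv,d=None):
    u,v=uv
    if d is None:
        w=p["range_z"][int(v)-1:int(v)+2,int(u)-1:int(u)+2]; w=w[w>0]; d=np.median(w) if len(w) else np.nan
    c=np.linalg.inv(p["K"])@[u,v,1]*d
    return (p["world_from_camera"]@np.append(c,1))[:3]
def at_z(p,uv,z):
    T=p["world_from_camera"];r=T[:3,:3]@np.linalg.inv(p["K"])@[uv[0],uv[1],1]
    return T[:3,3]+r*(z-T[2,3])/r[2]
def proj(p,X):
    c=np.linalg.inv(p["world_from_camera"])@np.append(X,1);q=p["K"]@c[:3];return q[:2]/q[2]
def tool(X):
    "world point -> tool axes, mm"
    s=telemetry.observe();return R.from_euler('xyz',s["tool_rot"]).as_matrix().T@(np.array(X)-s["position"])*1000
E
python3 - <<'E'
from h import *
np.set_printoptions(precision=3,suppress=True)
print(telemetry.observe())
for n in("top","side"):
    p=snap(n,n+"0")
    print(n,p["world_from_camera"])
    for t in ["stand","post_flat","rod_grip","lever_tip","mug","mandarin","garlic","red_pot","lime"]:
        for f in("spot_in","tip_of"):
            for r in getattr(cams,f)(p,t)[:3]: print(t,f,np.round(r["centre"]),round(r["conf"],2),world(p,r["centre"]))
im=np.vstack([cv2.imread("pics/top0.png"),cv2.imread("pics/side0.png")])
E
```

```text
pics
{'clock': 0.0, 'joint_positions': array([-1.432,  0.207,  1.543,  0.   ,  1.393, -0.151]), 'qvel': array([-0., -0.,  0.,  0., -0., -0.]), 'effort': array([  0.001, -38.303, -29.16 ,  -0.   ,   0.011,  -0.   ]), 'position': array([ 0.164, -0.55 ,  0.238]), 'tool_rot': array([-3.139, -0.   ,  0.29 ]), 'contact_force': array([0.019, 0.363, 0.517]), 'ft_torque': array([-0.007,  0.014,  0.009]), 'grasp_force': 0.0, 'finger_gap': 1.0016246436460179}
top [[-0.021 -0.996  0.086  0.429]
 [-1.     0.022  0.009 -0.081]
 [-0.011 -0.085 -0.996  1.011]
 [ 0.     0.     0.     1.   ]]
stand spot_in [263. 274.] 0.92 [ 0.329 -0.076  0.113]
stand spot_in [275. 181.] 0.82 [ 0.54  -0.107  0.127]
stand spot_in [296. 176.] 0.17 [ 0.547 -0.155  0.145]
stand tip_of [272. 179.] 0.91 [ 0.544 -0.101  0.127]
stand tip_of [263. 271.] 0.71 [ 0.334 -0.076  0.091]
post_flat spot_in [263. 271.] 0.81 [ 0.334 -0.076  0.091]
post_flat spot_in [272. 181.] 0.77 [ 0.539 -0.099  0.127]
post_flat tip_of [262. 278.] 0.76 [ 0.32  -0.073  0.116]
post_flat tip_of [276. 175.] 0.66 [ 0.55  -0.11   0.157]
post_flat tip_of [32
[... 2265 characters left out ...]
andarin spot_in [301. 215.] 0.63 [0.598 0.018 0.039]
mandarin tip_of [292. 222.] 0.7 [ 0.564 -0.154  0.121]
mandarin tip_of [342. 302.] 0.65 [ 0.596 -0.507  0.229]
garlic spot_in [343. 238.] 0.73 [ 0.687 -0.077  0.035]
garlic tip_of [341. 248.] 0.86 [ 0.685 -0.082  0.012]
garlic tip_of [282. 301.] 0.3 [ 0.544 -0.277  0.023]
garlic tip_of [294. 223.] 0.27 [ 0.567 -0.15   0.119]
red_pot tip_of [256. 229.] 0.85 [ 0.488 -0.025  0.021]
red_pot tip_of [283. 260.] 0.21 [ 0.55  -0.143  0.021]
red_pot tip_of [278. 300.] 0.19 [ 0.534 -0.276  0.024]
lime spot_in [281. 293.] 0.8 [ 0.54  -0.272  0.038]
lime spot_in [255. 218.] 0.6 [ 0.485 -0.022  0.05 ]
lime tip_of [283. 304.] 0.62 [ 0.546 -0.277  0.017]
```

View pics/top0.png

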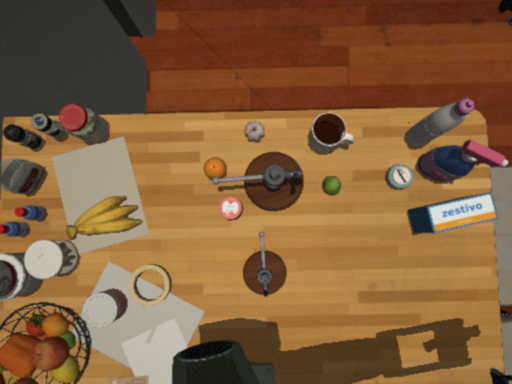

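View pics/side0.png

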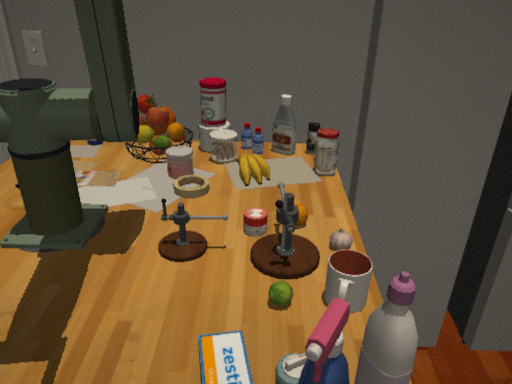

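The top picture shows two stands: the large one with its foot at (273,181), and a smaller look-alike at (264,272). I choose the large one. Its arm points left to a ball at about (216,181), and the lever is upright near (297,180). Next is a close crop of it, to find the flat and check the choice.

```bash
python3 - <<'E'
import cv2,numpy as np
a=cv2.imread("pics/top0.png")[135:225,205:345];b=cv2.imread("pics/side0.png")[175:285,240:330]
a=cv2.resize(a,(460,296),interpolation=cv2.INTER_CUBIC);b=cv2.resize(b,(330,403),interpolation=cv2.INTER_CUBIC)
o=np.zeros((403,790,3),np.uint8);o[:296,:460]=a;o[:,460:]=b;cv2.imwrite("pics/crop1.png",o)
E
```

```text
(no output)
```

View pics/crop1.png

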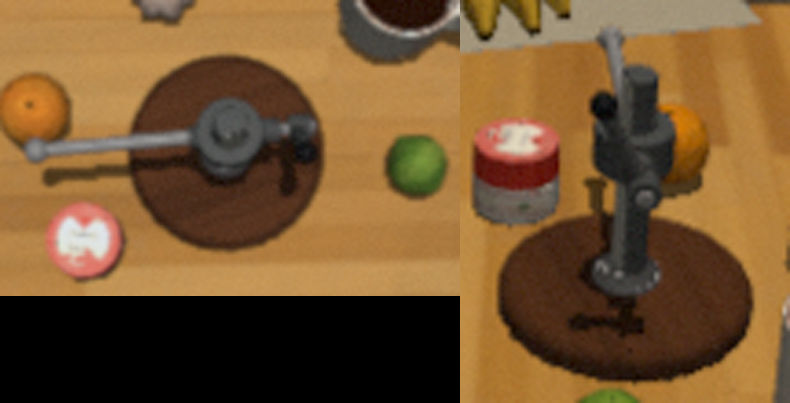

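The crop confirms the larger stand. The lever ball is black and leans slightly to the loose side, towards -x. The flat isn't visible from the side camera, so I'll look with the wrist camera from above.

```bash
python3 - <<'E'
from h import *
np.set_printoptions(precision=3,suppress=True)
p=snap("top","t1");w=snap("wrist","w1")
print(w["hand_eye"],w["K"])
Z=p["range_z"];P=np.array([world(p,(u,v),Z[v,u]) for v in range(150,215) for u in range(205,320)])
def m(lo,hi,x=(.4,.7),y=(-.2,.1)):
    s=P[(P[:,2]>lo)&(P[:,2]<hi)&(P[:,0]>x[0])&(P[:,0]<x[1])&(P[:,1]>y[0])&(P[:,1]<y[1])];return len(s),s.mean(0),s.min(0),s.max(0)
print("post",m(.152,.166,(.53,.57),(-.13,-.09)));print("rod",m(.105,.125,y=(-.07,.06)));print("lev",m(.15,.18,y=(-.2,-.14)));print("foot",m(.015,.025))
print("to view pose, tool mm",tool([.45,-.11,.40]))
E
```

```text
[[-0.001 -0.957 -0.291  0.074]
 [ 1.    -0.001 -0.     0.001]
 [-0.    -0.291  0.957 -0.135]
 [ 0.     0.     0.     1.   ]] [[294.248   0.    252.284]
 [  0.    294.248 189.202]
 [  0.      0.      1.   ]]
post (80, array([ 0.556, -0.106,  0.16 ]), array([ 0.547, -0.118,  0.155]), array([ 0.565, -0.096,  0.164]))
rod (216, array([ 0.548, -0.013,  0.117]), array([ 0.538, -0.068,  0.112]), array([0.557, 0.036, 0.123]))
lev (48, array([ 0.534, -0.156,  0.168]), array([ 0.527, -0.163,  0.151]), array([ 0.547, -0.15 ,  0.174]))
foot (2088, array([ 0.55 , -0.104,  0.02 ]), array([ 0.471, -0.183,  0.015]), array([0.63 , 0.066, 0.025]))
to view pose, tool mm [ 399.804 -340.997 -160.723]
```

The post's top face spans x from -6 to +12 mm about the axis, which suggests the flat faces about -x. I'll move to a pose above the rod, already at the grasp yaw, and check from there.

```bash
python3 -m creep '[[0,0,-38,261,-203,-92,0],[0,0,-76,522,-406,-92,0],[0,0,-76,522,-406,-92,0],[0,0,-76,522,-406,-92,0],[0,0,-76,522,-406,-92,0],[0,0,-76,522,-406,-92,0],[0,0,-76,522,-406,-92,0],[0,0,-76,522,-406,-92,0],[0,0,-76,522,-406,-92,0],[0,0,-76,522,-406,-92,0],[0,0,-76,522,-406,-92,0],[0,0,-76,522,-406,-92,0],[0,0,-76,522,-406,-92,0],[0,0,-76,522,-406,-92,0],[0,0,-76,522,-406,-92,0],[0,0,-76,522,-406,-92,0],[0,0,-76,522,-406,-92,0],[0,0,-76,522,-406,-92,0],[0,0,-76,522,-406,-92,0],[0,0,-76,522,-406,-92,0]]'
python3 - <<'E'
from h import *
np.set_printoptions(precision=3,suppress=True)
w=snap("wrist","w2")
for t in ["post_flat","rod_grip","lever_tip","stand"]:
    for r in cams.tip_of(w,t)[:3]: print(t,np.round(r["centre"]),round(r["conf"],2),world(w,r["centre"]))
Z=w["range_z"];K=np.linalg.inv(w["K"]);v,u=np.mgrid[:384,:512]
C=np.einsum('ij,jhw->ihw',K,np.stack([u*Z,v*Z,Z]).astype(float))
P=(np.einsum('ij,jhw->hwi',w["world_from_camera"][:3,:3],C)+w["world_from_camera"][:3,3])
ok=Z>0
def box(l,h):
    s=P[ok&(P>l).all(-1)&(P<h).all(-1)];return s
s=box([.53,-.13,.156],[.58,-.085,.17]);print("post",len(s),s.min(0),s.max(0),s.mean(0))
h=cv2.convexHull((s[:,:2]*1e4).astype(np.float32))[:,0]/1e4;print("hull",h[:,:].tolist() and np.round(h,4).tolist())
s=box([.5,-.05,.113],[.6,.04,.126]);print("rod",len(s),s.mean(0),np.polyfit(s[:,1],s[:,0],1),s.max(0))
q=proj(w,[.553,-.106,.16]).astype(int);print(q)
x0,y0=np.clip(q-[80,80],0,[352,224]);cv2.imwrite("pics/w2c.png",cv2.resize(w["frame"][y0:y0+160,x0:x0+160,::-1],(560,560),interpolation=cv2.INTER_CUBIC))
E
```

```text
clock: 3.67
position: [0.5478, -0.0138, 0.3309]
tool_rot: [-3.141, 0.0, 1.615]
contact_force: [0.3, -0.8, -0.5]
finger_gap: 0.999
grasp_force: 0.0
post_flat [251. 246.] 0.86 [ 0.55  -0.102  0.161]
post_flat [ 72. 202.] 0.7 [ 0.323 -0.073  0.116]
rod_grip [254. 161.] 0.95 [ 0.549 -0.011  0.118]
rod_grip [136. 200.] 0.79 [ 0.363 -0.104  0.017]
rod_grip [214. 135.] 0.19 [0.493 0.009 0.051]
lever_tip [236. 288.] 0.93 [ 0.535 -0.151  0.172]
lever_tip [ 42. 206.] 0.74 [ 0.291 -0.077  0.126]
stand [113. 180.] 0.76 [ 0.332 -0.07   0.02 ]
stand [257. 207.] 0.64 [ 0.556 -0.069  0.119]
post 259 [ 0.548 -0.118  0.156] [ 0.568 -0.095  0.163] [ 0.558 -0.105  0.16 ]
hull [[0.567799985408783, -0.10679999738931656], [0.5677000284194946, -0.10559999942779541], [0.5662999749183655, -0.10130000114440918], [0.5651000142097473, -0.09950000047683716], [0.5638999938964844, -0.09839999675750732], [0.5615000128746033, -0.09669999778270721], [0.5602999925613403, -0.09589999914169312], [0.5568000078201294, -0.09489999711513519], [0.5533000230789185, -0.0949999988079071], [0.5498999953269958, -0.09629999846220016], [0.548799991607666, -0.09730000048875809], [0.5476999878883362, -0.09830000251531601], [0.5476999878883362, -0.09849999845027924], [0.5478000044822693, -0.10189999639987946], [0.550599992275238, -0.11219999939203262], [0.5532000064849854, -0.11789999902248383], [0.5601999759674072, -0.11789999902248383], [0.5613999962806702, -0.11779999732971191], [0.5648000240325928, -0.11509999632835388], [0.5659000277519226, -0.1137000024318695], [0.5667999982833862, -0.11060000211000443]]
rod 660 [ 0.549 -0.002  0.118] [-0.068  0.549] [0.556 0.038 0.124]
[253 249]
```

View pics/w2c.png

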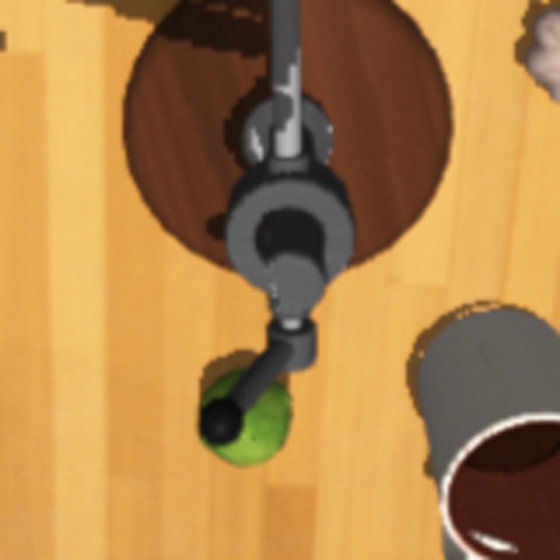

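The wrist crop shows the lever ball at (220,420), the rod running straight up the picture, and the D-shaped post top near (295,275). The depth data gives the post axis at (0.556,-0.1065). The flat faces about 196° and the screw 274°, so the turn is about -78°. Now I grip the rod.

```bash
python3 -m creep '[[0,0,-1.4,0,2,40,0],[0,0,-1.4,0,2,80,0],[0,0,-1.4,0,2,120,0],[0,0,-1.4,0,2,160,0],[0,0,-1.4,0,2,190,0],[0,0,-1.4,0,2,210,0],[0,0,-1.4,0,2,222,0],[0,0,-1.4,0,2,229,0],[0,0,-1.4,0,2,229,0],[0,0,-1.4,0,2,229,1],[0,0,-1.4,0,2,229,1],[0,0,-1.4,0,2,229,1],[0,0,-1.4,0,2,229,1],[0,0,-1.4,0,2,229,1],[0,0,-1.4,0,2,229,1],[0,0,-1.4,0,2,229,1],[0,0,-1.4,0,2,229,1],[0,0,-1.4,0,2,229,1],[0,0,-1.4,0,2,229,1],[0,0,-1.4,0,2,229,1]]'
python3 - <<'E'
from h import *
s=telemetry.observe();p=s["position"];c=np.array([.556,-.1065]);d=p[:2]-c
r=np.hypot(*d);a=np.arctan2(d[1],d[0]);print(s["contact_force"],r,np.degrees(a),np.degrees(s["tool_rot"]))
for k in range(5,80,5):
    b=a-np.radians(k);t=tool([c[0]+r*np.cos(b),c[1]+r*np.sin(b),p[2]]);print(k,np.round(t,1))
E
```

```text
clock: 5.58
position: [0.5504, -0.0127, 0.1029]
tool_rot: [-3.141, -0.0, 1.64]
contact_force: [-2.0, -0.8, 6.1]
finger_gap: 0.092
grasp_force: 58.5
[-1.99611869 -0.77936233  6.13369135] 0.09395548609924478 93.42854136908292 [-1.79979820e+02 -2.33678905e-03  9.39909497e+01]
5 [-0.4  8.2 -0. ]
10 [-1.6 16.3 -0. ]
15 [-3.4 24.3 -0. ]
20 [-6.  32.1 -0. ]
25 [-9.2 39.6 -0. ]
30 [-13.   46.9  -0. ]
35 [-17.5  53.7  -0. ]
40 [-22.6  60.2  -0. ]
45 [-28.2  66.2  -0. ]
50 [-34.3  71.6  -0. ]
55 [-40.8  76.6  -0. ]
60 [-47.8  80.9  -0. ]
65 [-55.1  84.6  -0. ]
70 [-62.7  87.7  -0. ]
75 [-70.5  90.1  -0. ]
```

```bash
python3 -m creep '[[0,0,5,-0.4,8.2,0,1],[0,0,10,-1.6,16.3,0,1],[0,0,15,-3.4,24.3,0,1],[0,0,20,-6,32.1,0,1],[0,0,25,-9.2,39.6,0,1],[0,0,30,-13,46.9,0,1],[0,0,35,-17.5,53.7,0,1],[0,0,40,-22.6,60.2,0,1],[0,0,45,-28.2,66.2,0,1],[0,0,50,-34.3,71.6,0,1],[0,0,55,-40.8,76.6,0,1],[0,0,60,-47.8,80.9,0,1],[0,0,65,-55.1,84.6,0,1],[0,0,70,-62.7,87.7,0,1],[0,0,75,-70.5,90.1,0,1],[0,0,75,-70.5,90.1,0,1],[0,0,75,-70.5,90.1,0,1]]'
python3 - <<'E'
from h import *
np.set_printoptions(precision=3,suppress=True)
w=snap("wrist","w3");cv2.imwrite("pics/w3c.png",cv2.resize(w["frame"][150:384,130:400,::-1],None,fx=2.3,fy=2.3,interpolation=cv2.INTER_CUBIC))
p=snap("top","t3");print(proj(w,[.556,-.1065,.16]))
for q in(w,p):
  for t in ["post_flat","lever_tip"]:
    for r in cams.tip_of(q,t)[:3]: print(t,np.round(r["centre"]),round(r["conf"],2),world(q,r["centre"]))
E
```

```text
clock: 7.0
position: [0.6444, -0.0775, 0.103]
tool_rot: [-3.141, 0.003, 0.33]
contact_force: [-6.7, -0.8, 6.3]
finger_gap: 0.092
grasp_force: 59.2
[246.776 516.692]
post_flat [278. 176.] 0.72 [ 0.551 -0.114  0.131]
post_flat [264. 280.] 0.59 [ 0.312 -0.078  0.091]
lever_tip [265. 294.] 0.62 [ 0.286 -0.079  0.129]
lever_tip [274. 196.] 0.59 [ 0.501 -0.102  0.172]
```

View pics/w3c.png

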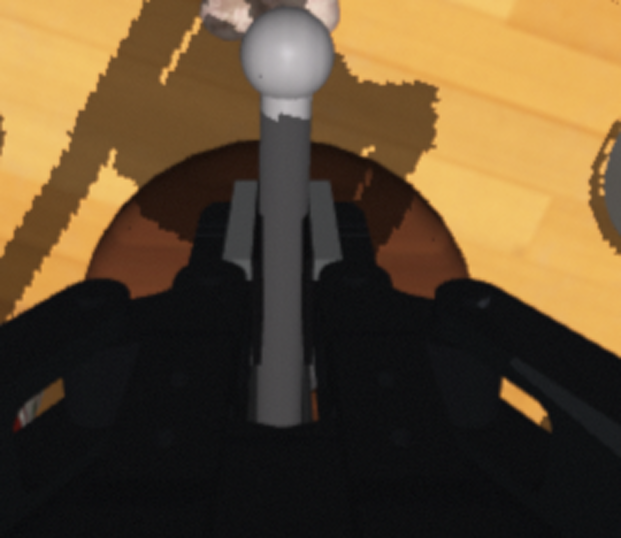

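The rod is still held, with its ball at (287,50) above the garlic. I'll release it, rise, and look straight down on the post top from close by.

```bash
python3 -m creep '[[0,0,0,0,0,0,0],[0,0,0,0,0,0,0],[0,0,0,0,0,0,0],[0,0,0,0,0,0,0],[0,0,0,0,0,0,0],[0,0,0,0,0,-40,0],[0,0,0,0,0,-80,0],[0,0,0,0,0,-120,0],[0,0,0,0,0,-150,0],[0,0,0,-40,0,-150,0],[0,0,0,-80,0,-150,0],[0,0,0,-120,0,-150,0],[0,0,0,-153,0,-150,0],[0,0,0,-153,0,-130,0],[0,0,0,-153,0,-130,0],[0,0,0,-153,0,-130,0]]'
python3 - <<'E'
from h import *
from scipy.optimize import minimize
np.set_printoptions(precision=4,suppress=True)
w=snap("wrist","w4")
q=proj(w,[.556,-.1065,.16]);print(q)
x0,y0=np.clip(q-80,0,[352,224]).astype(int);cv2.imwrite("pics/w4c.png",cv2.resize(w["frame"][y0:y0+160,x0:x0+160,::-1],(560,560),interpolation=cv2.INTER_CUBIC));print(x0,y0)
for t in ["post_flat","lever_tip","rod_grip"]:
    for r in cams.tip_of(w,t)[:2]: print(t,np.round(r["centre"]),round(r["conf"],2),world(w,r["centre"]))
Z=w["range_z"];v,u=np.mgrid[:384,:512]
C=np.einsum('ij,jhw->ihw',np.linalg.inv(w["K"]),np.stack([u*Z,v*Z,Z]).astype(float));T=w["world_from_camera"]
P=np.einsum('ij,jhw->hwi',T[:3,:3],C)+T[:3,3];ok=Z>0
M=ok&(P[...,2]>.148)&(P[...,2]<.175)&(np.hypot(P[...,0]-.556,P[...,1]+.1065)<.02)
print("n",M.sum(),P[M].mean(0))
zt=np.median(P[M][:,2]);uv=np.argwhere(np.ones_like(M))[:,::-1]
G=np.array([at_z(w,(a,b),zt)[:2] for b in range(y0,y0+160) for a in range(x0,x0+160)]);Mg=M[y0:y0+160,x0:x0+160].ravel()
def cost(p):
    d=G-p[:2];n=np.array([np.cos(p[2]),np.sin(p[2])])
    sd=np.maximum(np.hypot(*d.T)-.012,d@n-.006);return np.mean((1/(1+np.exp(np.clip(sd/.0004,-50,50)))-Mg)**2)
for a0 in np.radians([170,190,210]):
    r=minimize(cost,[.556,-.1065,a0],method="Nelder-Mead",options=dict(initial_simplex=[[.556,-.1065,a0],[.559,-.1065,a0],[.556,-.1035,a0],[.556,-.1065,a0+.3]]));print(r.x,np.degrees(r.x[2]),r.fun)
s=P[ok&(P[...,2]>.112)&(P[...,2]<.126)&(P[...,0]>.59)&(P[...,0]<.67)&(abs(P[...,1]+.08)<.06)];print("rod",len(s))
if len(s)>20: print(np.degrees(np.arctan(np.polyfit(s[:,0],s[:,1],1)[0])),s.mean(0))
E
```

```text
clock: 8.63
position: [0.5, -0.1263, 0.2316]
tool_rot: [-3.14, 0.001, 0.331]
contact_force: [0.1, -0.9, 0.2]
finger_gap: 0.996
grasp_force: 0.0
[250.0381 122.0216]
170 42
post_flat [248. 127.] 0.94 [ 0.5522 -0.1064  0.1607]
post_flat [155. 325.] 0.6 [ 0.508  -0.0974  0.302 ]
lever_tip [213. 194.] 0.57 [ 0.503  -0.0979  0.1741]
rod_grip [174. 256.] 0.72 [ 0.3903 -0.0754  0.0848]
n 803 [ 0.5578 -0.1066  0.1601]
[ 0.5557 -0.1072  3.4238] 196.17006652437755 0.0010299739493538885
[ 0.5557 -0.1072  3.4238] 196.1718685067791 0.0010299743274735957
[ 0.5557 -0.1072  3.4238] 196.17015925724215 0.0010299741049665466
rod 935
17.478248235263976 [ 0.6148 -0.0884  0.1172]
```

View pics/w4c.png

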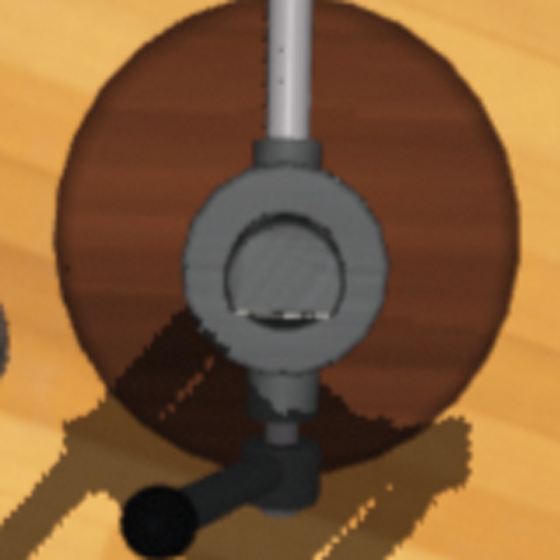

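The picture shows the flat edge at (240–328,315) square to the screw at (282,500). The fit gives the flat at 196.2° and the screw at 197.5–199°, within 0.05 rad. The lever ball is at (160,520), so the lever angle is about -0.44. Next I push the lever with shut fingers, first sideways over the top.

```bash
python3 -m creep '[[0,0,0,11,-35,0,1],[0,0,0,11,-66,0,1],[0,0,0,11,-66,0,1],[0,0,0,11,-66,0,1],[0,0,0,11,-66,0,1],[0,0,0,11,-66,0,1],[0,0,0,11,-66,0,1],[0,0,0,11,-66,0,1],[0,0,0,11,-66,0,1],[0,0,0,11,-66,35,1],[0,0,0,11,-66,60,1],[0,0,0,11,-66,73,1],[0,0,0,11,-66,73,1],[0,0,0,11,-60,73,1],[0,0,0,11,-54,73,1],[0,0,0,11,-48,73,1]]'
python3 -m creep '[[0,0,0,0,6,0,1],[0,0,0,0,12,0,1],[0,0,0,0,18,0,1],[0,0,0,0,24,0,1],[0,0,0,0,30,0,1],[0,0,0,0,36,0,1],[0,0,0,0,42,0,1],[0,0,0,0,48,0,1],[0,0,0,0,54,0,1],[0,0,0,0,60,0,1],[0,0,0,0,65,0,1],[0,0,0,0,65,0,1]]'
python3 - <<'E'
from h import *
p=snap("side","s5");q=snap("top","t5")
for a in(p,q):
    for r in cams.tip_of(a,"lever_tip")[:3]: print(np.round(r["centre"]),round(r["conf"],2),world(a,r["centre"]))
cv2.imwrite("pics/s5c.png",cv2.resize(p["frame"][150:285,225:345,::-1],(520,585),interpolation=cv2.INTER_CUBIC))
E
```

```text
clock: 10.17
position: [0.497, -0.0785, 0.1612]
tool_rot: [3.14, -0.003, 0.331]
contact_force: [-1.1, 2.9, 2.6]
finger_gap: 0.001
grasp_force: 2.0
clock: 11.17
position: [0.517, -0.1403, 0.1593]
tool_rot: [3.14, -0.0, 0.331]
contact_force: [-0.9, 1.4, -0.7]
finger_gap: 0.001
grasp_force: 0.2
[274. 208.] 0.71 [ 0.52368125 -0.16457274  0.16112525]
[164. 201.] 0.63 [ 0.28953704 -0.08399281  0.12555298]
```

View pics/s5c.png

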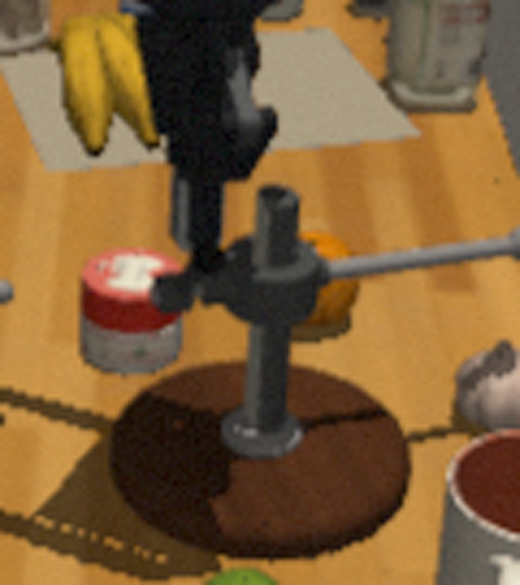

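The lever has swung past upright, with its ball at about (207,262) in the crop and an angle of about 0.73. Now I go over the ball and press down.

```bash
python3 -m creep '[[0,0,0,0,-5,0,1],[0,0,0,0,-5,-25,1],[0,0,0,0,-5,-45,1],[0,0,0,0,14,-45,1],[0,0,0,0,31,-45,1],[0,0,0,0,31,-45,1],[0,0,0,0,31,-25,1],[0,0,0,0,31,-12,1],[0,0,0,0,31,-6,1],[0,0,0,0,31,0,1],[0,0,0,0,31,5,1],[0,0,0,0,31,10,1],[0,0,0,0,31,15,1]]'
python3 -m creep '[[0,0,0,0,2,4,1],[0,0,0,0,4,8,1],[0,0,0,0,4,11,1],[0,0,0,0,4,14,1],[0,0,0,0,4,16,1],[0,0,0,0,4,17,1],[0,0,0,0,4,17,1]]'
python3 - <<'E'
from h import *
p=snap("side","s6")
for r in cams.tip_of(p,"lever_tip")[:3]: print(np.round(r["centre"]),round(r["conf"],2),world(p,r["centre"]))
cv2.imwrite("pics/s6c.png",cv2.resize(p["frame"][150:285,225:345,::-1],(520,585),interpolation=cv2.INTER_CUBIC))
E
```

```text
clock: 12.45
position: [0.5304, -0.1787, 0.1498]
tool_rot: [3.118, -0.002, 0.332]
contact_force: [-3.1, -24.6, 13.4]
finger_gap: 0.0
grasp_force: 12.9
clock: 13.03
position: [0.5298, -0.184, 0.131]
tool_rot: [3.118, 0.002, 0.332]
contact_force: [-3.4, -26.8, 5.2]
finger_gap: -0.004
grasp_force: 12.2
[273. 229.] 0.59 [ 0.522818   -0.19358197  0.12913035]
[164. 200.] 0.41 [ 0.28889534 -0.08234951  0.12710225]
```

View pics/s6c.png

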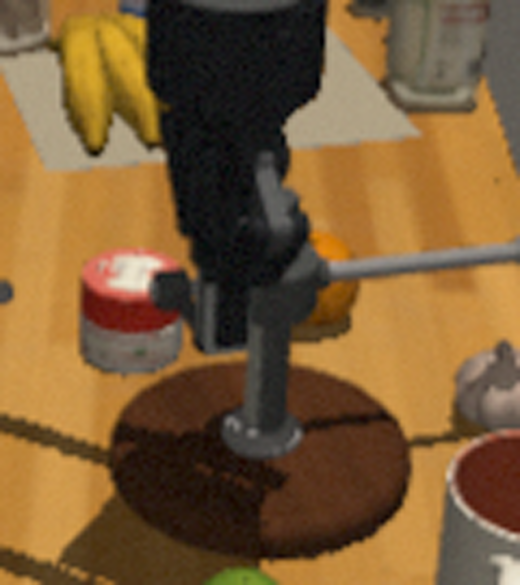

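The lateral force of 27 N means the fingers are wedged. I'll back straight up and look.

```bash
python3 -m creep '[[0,0,0,0,0,-15,1],[0,0,0,0,0,-40,1],[0,0,0,0,0,-75,1],[0,0,0,0,0,-100,1],[0,0,0,-11,-30,-100,1],[0,0,0,-11,-36,-100,1],[0,0,0,-11,-36,-100,1]]'
python3 - <<'E'
from h import *
w=snap("wrist","w7");p=snap("side","s7")
q=proj(w,[.53,-.115,.14]);print(q)
x0,y0=np.clip(q-[90,80],0,[332,224]).astype(int)
a=cv2.resize(w["frame"][y0:y0+160,x0:x0+160,::-1],(400,400),interpolation=cv2.INTER_CUBIC)
b=cv2.resize(p["frame"][180:270,235:325,::-1],(400,400),interpolation=cv2.INTER_CUBIC)
cv2.imwrite("pics/c7.png",np.hstack([a,b]));print(x0,y0)
for g in(w,p):
  for t in("lever_tip","rod_grip","post_flat"):
    for r in cams.tip_of(g,t)[:2]: print(t,np.round(r["centre"]),round(r["conf"],2),world(g,r["centre"]))
Z=w["range_z"];v,u=np.mgrid[:384,:512]
C=np.einsum('ij,jhw->ihw',np.linalg.inv(w["K"]),np.stack([u*Z,v*Z,Z]).astype(float));T=w["world_from_camera"]
P=np.einsum('ij,jhw->hwi',T[:3,:3],C)+T[:3,3];ok=Z>0
s=P[ok&(P[...,2]>.112)&(P[...,2]<.126)&(P[...,0]>.59)&(P[...,0]<.67)&(abs(P[...,1]+.08)<.06)];print("rod",len(s))
if len(s)>20: print(np.degrees(np.arctan(np.polyfit(s[:,0],s[:,1],1)[0])),s.mean(0))
E
```

```text
clock: 13.72
position: [0.5045, -0.14, 0.2266]
tool_rot: [-3.14, 0.001, 0.333]
contact_force: [0.0, -0.0, 0.0]
finger_gap: -0.002
grasp_force: 0.0
[230.94777197 157.0618399 ]
140 77
lever_tip [296. 190.] 0.7 [ 0.52259643 -0.17073696  0.14413488]
rod_grip [160. 258.] 0.6 [ 0.39105873 -0.07702803  0.0850774 ]
rod_grip [233. 129.] 0.28 [ 0.55261054 -0.11054718  0.16021715]
post_flat [138. 330.] 0.98 [ 0.50211148 -0.10617233  0.29023461]
post_flat [229. 132.] 0.63 [ 0.55001049 -0.10843122  0.16047376]
lever_tip [272. 218.] 0.68 [ 0.52066317 -0.17285235  0.14343117]
lever_tip [165. 203.] 0.54 [ 0.28944685 -0.08049433  0.11741216]
rod_grip [333. 212.] 0.8 [0.69241734 0.09705189 0.00232737]
rod_grip [210. 215.] 0.79 [ 0.38532321 -0.07203213  0.0852435 ]
post_flat [289. 202.] 0.9 [ 0.55623139 -0.1183845   0.14971492]
post_flat [178. 204.] 0.67 [0.27440699 0.12343568 0.00153702]
rod 959
12.92139433468163 [ 0.61491704 -0.09339534  0.11718794]
```

View pics/c7.png

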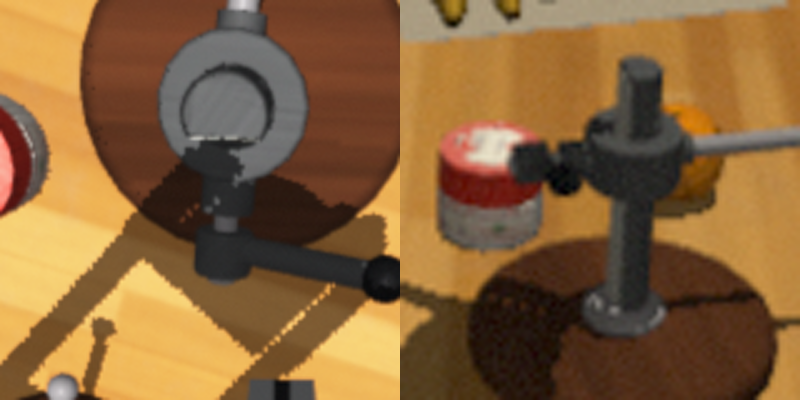

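The lever is at about 1.16 rad, with its ball at (383,278) in the left half. The collar has slipped about 3–4° but is still within 0.06 rad. I'll press the ball straight down, centred on it this time.

```bash
python3 -m creep '[[0,0,0,6,36,0,1],[0,0,0,6,36,0,1],[0,0,0,6,36,40,1],[0,0,0,6,36,60,1],[0,0,0,6,36,68,1],[0,0,0,6,36,73,1],[0,0,0,6,36,77,1],[0,0,0,6,36,81,1],[0,0,0,6,36,85,1],[0,0,0,6,36,88,1],[0,0,0,6,36,88,1]]'
```

```text
clock: 15.03
position: [0.5242, -0.1742, 0.1401]
tool_rot: [3.14, -0.002, 0.331]
contact_force: [0.2, -0.8, 2.9]
finger_gap: -0.001
grasp_force: 1.0
```

Only 3 N, and almost all of it vertical. I'll continue down.

```bash
python3 -m creep '[[0,0,0,0,0,3,1],[0,0,0,0,0,6,1],[0,0,0,0,0,8,1],[0,0,0,0,0,10,1],[0,0,0,0,0,12,1],[0,0,0,0,0,12,1],[0,0,0,0,0,12,1]]'
```

```text
clock: 15.62
position: [0.5235, -0.1737, 0.1282]
tool_rot: [3.141, -0.0, 0.332]
contact_force: [-0.7, -1.5, 8.0]
finger_gap: 0.001
grasp_force: 3.7
```

```bash
python3 -m creep '[[0,0,0,0,0,1,1],[0,0,0,0,0,2,1],[0,0,0,0,0,3,1],[0,0,0,0,0,3,1],[0,0,0,0,0,3,1]]'
python3 -m creep '[[0,0,0,0,0,-20,1],[0,0,0,0,0,-60,1],[0,0,0,0,0,-100,1],[0,0,0,-6,-36,-100,1],[0,0,0,-6,-36,-100,1],[0,0,0,-6,-36,-100,1]]'
python3 - <<'E'
from h import *
from scipy.optimize import minimize
w=snap("wrist","w8");p=snap("side","s8")
for g in(w,p):
    for r in cams.tip_of(g,"lever_tip")[:2]: print(np.round(r["centre"]),round(r["conf"],2),world(g,r["centre"]))
Z=w["range_z"];v,u=np.mgrid[:384,:512]
C=np.einsum('ij,jhw->ihw',np.linalg.inv(w["K"]),np.stack([u*Z,v*Z,Z]).astype(float));T=w["world_from_camera"]
P=np.einsum('ij,jhw->hwi',T[:3,:3],C)+T[:3,3];ok=Z>0
s=P[ok&(P[...,2]>.112)&(P[...,2]<.126)&(P[...,0]>.59)&(P[...,0]<.67)&(abs(P[...,1]+.08)<.06)]
print("rod",np.degrees(np.arctan(np.polyfit(s[:,0],s[:,1],1)[0])),s.mean(0))
s=P[ok&(P[...,2]>.107)&(P[...,2]<.127)&(P[...,1]<-.135)&(P[...,1]>-.19)&(abs(P[...,0]-.515)<.03)]
print("lever",len(s),np.round(s[np.argsort(s[:,1])][::40],4).tolist())
q=proj(w,[.53,-.115,.14]);x0,y0=np.clip(q-[90,80],0,[332,224]).astype(int)
a=cv2.resize(w["frame"][y0:y0+160,x0:x0+160,::-1],(400,400),interpolation=cv2.INTER_CUBIC)
b=cv2.resize(p["frame"][180:270,235:325,::-1],(400,400),interpolation=cv2.INTER_CUBIC)
cv2.imwrite("pics/c8.png",np.hstack([a,b]))
t=snap("top","t8")
for n in ["mug","mandarin","garlic","red_pot","lime"]:
    for r in cams.spot_in(t,n)[:1]: print(n,np.round(r["centre"]))
E
```

```text
clock: 16.03
position: [0.5238, -0.1738, 0.1274]
tool_rot: [3.141, -0.001, 0.332]
contact_force: [-5.6, 1.7, 17.4]
finger_gap: -0.0
grasp_force: 8.8
clock: 16.53
position: [0.5049, -0.1401, 0.2241]
tool_rot: [-3.14, 0.001, 0.333]
contact_force: [-0.4, 0.4, -0.0]
finger_gap: 0.001
grasp_force: 0.0
[293. 182.] 0.78 [ 0.5238013  -0.17102478  0.11985554]
[271. 232.] 0.68 [ 0.52056952 -0.18154682  0.11437126]
[287. 200.] 0.66 [ 0.55316561 -0.11739251  0.1540245 ]
rod 12.929337221776962 [ 0.61479065 -0.09342431  0.11721863]
lever 707 [[0.523, -0.1816, 0.1177], [0.5237, -0.178, 0.1211], [0.5301, -0.1758, 0.1137], [0.5287, -0.1739, 0.1176], [0.5185, -0.1721, 0.12], [0.5185, -0.1704, 0.1189], [0.5235, -0.1684, 0.1192], [0.5245, -0.1657, 0.1163], [0.5173, -0.1628, 0.1174], [0.5197, -0.1599, 0.1192], [0.5183, -0.1569, 0.1181], [0.5164, -0.154, 0.1182], [0.5215, -0.1513, 0.1166], [0.5173, -0.1483, 0.1185], [0.5152, -0.1454, 0.1179], [0.5131, -0.1426, 0.1174], [0.5111, -0.1397, 0.117], [0.5165, -0.1369, 0.1164]]
mug [335. 128.]
mandarin [216. 170.]
garlic [215. 166.]
lime [260. 175.]
```

View pics/c8.png

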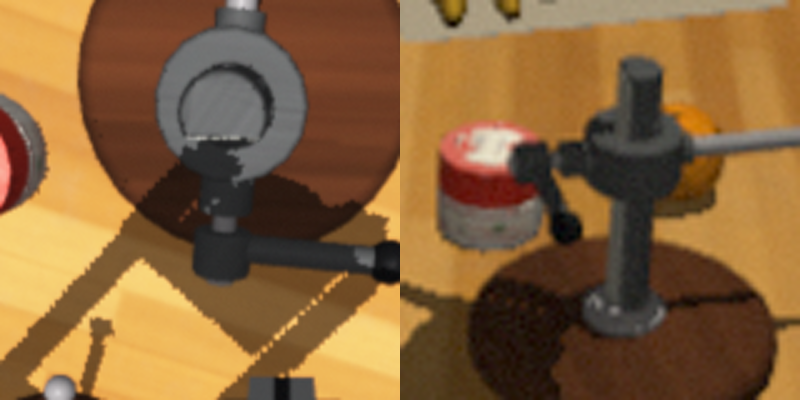

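The lever lies level: its top is at 117–118 mm along its whole length, and the force rose at the stop. The collar is about 0.06 rad from the flat, and the robot is clear of everything. I'm handing in.

```bash
python3 -c "
from workcell import job_done
print(job_done())"
```

```text
the job is handed in; nothing more can be done
None
```

I handed the job in at about 16.5 s: the lever is level against its stop and the collar measures about 0.06 rad off the flat (limit 0.12) after slipping 4–5° when the fingers wedged; I saw no bystander disturbed, though the last picture check didn't locate all five, and no verdict was returned.

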